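# Close the glue jar without crossing its thread

### The arm

A 6-joint arm with a two-finger parallel gripper is mounted at the origin on the work surface. World frame = base frame: x ahead of the robot, y to its left, z up, the work surface at z = 0. Lengths are in m, angles in rad, forces in N, time in s.
With the tool pointing down it reaches from about 0.35 to 0.775 m from the base axis. Payload 7.3 kg.
Tool frame: the origin (TCP) lies at the very end of the fingers, on their centre line; the grasp point (between the pads) lies 19 mm behind it; z points along the fingers, y is the direction in which the jaws open and shut (so a half turn about z gives the same grasp; the last joint's range is limited). The gripper opens to 92 mm and grips with 3 to 60 N. Pads are 19 mm wide; open, the fingers measure 130 mm over their backs; the gripper's body (75 mm by 190 mm) begins 47 mm behind the grasp point.
Start: joints at [1.112, 0.342, 1.524, -0, 1.275, -0.146], TCP at [0.162, 0.5, 0.227] pointing down, gripper open.
Joint ranges: [-2.53, 2.53], [-0.77, 2.02], [0.04, 2.7], [-1, 4.14], [0.28, 2.66], [-3.11, 3.11]. Speed limits (rad/s): [2.57, 2.57, 3.14, 3.14, 3.14, 3.14].

### API

Orientations are given as [roll, pitch, yaw] about the fixed x, y, z axes, in that order (R = Rz(yaw) Ry(pitch) Rx(roll)).
In Python, from cell import robot gives the robot as it stands.
- The arm moves only by the tool apply_moves, never from a script. Its argument "plan" is a list of rows, each an object of numbers: "tx", "ty", "tz": the shift along the tool's x, y, z in m; "yaw": the turn about the tool's z in rad; "grip": the opening, from -1 (shut) to 1 (fully open), so that 0 is half open. In form: [{"tx": .., "ty": .., "tz": .., "yaw": .., "grip": ..}, ...]. A call has 1 to 8 rows; each row is the pose to reach, as a shift and turn from the pose commanded when the call began, along the tool's axes at that moment; what a row does not reach only later rows make up. A row lasts 1/8 s, in which the tool goes at most 62.5 mm and 10.7 degrees, less where a joint would pass 70% of its speed; a pose out of reach is approached as far as the arm can. A call with a gripper value outside its range is refused whole. The fingers move at their own pace and stop on an object; "force" is the grip in N (left out, the last holds). Time passes only in rows, so rows that repeat a pose let the fingers close. It gives the time, the measured TCP pose, the force and the opening at its end, in the units of the state.
- robot.observe(): the state, without advancing time (a new reading comes with each control period).
- robot.read_camera(name): name is "scene" or "top" or "wrist"; returns (picture, depth): 400x640x3 uint8, red, green, blue; 400x640 float32, m along the optical axis (not along the pixel's ray), 0 where there is no reading.
- robot.get_calibration(name): a dict with "camera_matrix" (3x3 intrinsics, pixels), "R" (3x3) and "t" (3): a world point X has camera coordinates R X + t. Camera axes: x right, y down, z forward; pixel columns grow to the right and rows downward; lengths in m; the calibration is good to about 2 mm. A picture is of the moment at which its call begins: read the wrist's pose just before it. get_calibration takes no time and is no camera call; for the wrist camera it gives the pose at the moment of the call.
- robot.hand_in(): hands the job in, once; it reports no verdict.
Trained networks look in the newest picture that a camera, given by its name, has taken for a name from the list of things; names that differ only in an ending like _2 or _b are one class to them, and where a whole thing is asked for, a point or a joint stands for the part that bears it (a point fixed in the world has none). Each returns a list of dicts, best first, with "confidence" (0 to 1); they miss things now and then, are a little off and sometimes report something else, mostly with a low value. They report only what shows in the picture. A call takes as long as a camera call.
- robot.outline_of(label, camera): "region" (400x640 bool, what is visible of it) and "pixel" ([row, column] in pixels, amid what is visible of it).
- robot.tip_of(label, camera): "pixel" ([row, column] in pixels: a listed point, or the origin of a listed thing).
The state is a dict: "time": time; "qpos": joint angles; "qvel": joint speeds; "joint_efforts": joint torques, N m; "tool_pos": TCP position; "tool_rot": TCP orientation; "contact_force": force on the tool from outside, world axes, zero at the start; "torque": the same for the moment, N m; "opening": finger opening in m.
Only numpy, scipy, OpenCV 4.12 (cv2) and the standard library are available. Lean on these libraries where they do the work, as an engineer would, in place of code of your own. Each camera call takes 0.05 s, during which the arm holds its last target.

### The job

The yellow lid of the bindery's glue jar sits a step too high on its thread. Turn it backward (anticlockwise from above) until it drops a step, and only then forward (clockwise) until it stops, fully home; never wind it forward while it still sits high. Leave the red-lidded and green-lidded jars where they stand.

Things in the scene. Friction and masses are not known exactly. Their poses are not given: they have to be found in the camera images.
- lid_grip (a point): On the yellow lid's axis, 18 mm above its flat top, inside its grip bar: 52 mm long (along x, black end at +x), 14 wide (y, pinch here from above), 26 tall. Lid 72 mm across, skirt 16. Jar white, 80 across, fixed upright, any yaw. Its height: 122 mm while the lid sits high, 117 just after the drop, 115 home (leads down 1.9 mm per rad).
- lid (a joint): Lid's turn, rad, grows clockwise from above. Starts high at 0.3 to 0.6. Turned back to about -0.05 it is free to drop 6 mm by its weight (gripped: push lightly down). Stops: back -0.6, so 0.8 back always drops; forward 1.1. Stiff (0.06 N m), stays where left; it can't be pushed through the thread or lifted over 2 mm. At 0 the bar's black end is over the jar's red shoulder mark.
- jar_red: A like white jar with a red lid, closed, standing loose: 80 mm across, 122 mm tall with its bar, 0.45 kg; origin under the centre of its foot. Not to be disturbed.
- jar_green: A like white jar with a green lid, closed, standing loose: 80 mm across, 122 mm tall with its bar, 0.45 kg; origin under the centre of its foot. Not to be disturbed.

How it is judged:
On the way:
1. the yellow lid is turned backward and drops a step (value of joint lid below 0.2 rad and height (world z) of lid_grip below 0.1185 m), for 0.1 s.
At the end, for the whole second after the job is handed in: After the drop, the yellow lid is wound forward to within 0.25 rad of its stop (joint above 0.85), its grip point lower than 117 mm, at rest and released; the red and green jars stand upright (within 10 degrees) and within 20 mm of where they were (value of joint lid above 0.85 rad and height (world z) of lid_grip below 0.117 m and velocity of joint lid between -0.1 and 0.1 rad/s and distance of each of jar_red, jar_green from where it was at the start of the episode below 0.02 m and angle between each of jar_red, jar_green's own z axis and vertical below 0.17 rad); the robot touches nothing.
It fails at once if the yellow lid is wound forward (beyond 0.85) while it still sits high (value of joint lid above 0.85 rad and height (world z) of lid_grip above 0.1195 m).
It fails at once if the red or the green jar is shoved (20 mm) or tipped (10 degrees) (distance of any of jar_red, jar_green from where it was at the start of the episode above 0.02 m or angle between any of jar_red, jar_green's own z axis and vertical above 0.17 rad).
It also fails if it takes over 40 s, if anything falls off the work surface, if the arm or the gripper's body presses on something with over 40 N, if the wrist force passes 120 N, or if a joint passes its speed limit or range.

## Working session

There is one attempt and no reset: what is moved stays moved. The work goes in short steps, Python scripts to look and compute and a tool call to move; the robot and the scene stay as the last step left them, time stands still between calls to the robot, and variables do not carry over. Pictures are saved under pics/ and viewed, and the job is handed in when it is done.

Besides the shell and the picture viewer there is one more tool, called after ">>>" as name(argument=value, ...), one argument or row to a line, values as JSON. apply_moves: Moves the arm, as the interface text tells. Its arguments: {"type":"object","properties":{"plan":{"type":"array","items":{"type":"object","properties":{"tx":{"type":"number"},"ty":{"type":"number"},"tz":{"type":"number"},"yaw":{"type":"number"},"grip":{"type":"number"}}}},"force":{"type":"number"}},"required":["plan"]}

```bash
mkdir -p pics; cat > h.py <<'E'
import numpy as np, cv2
from cell import robot
def save(im,n): cv2.imwrite('pics/'+n,cv2.cvtColor(im,cv2.COLOR_RGB2BGR))
def world(cal,d,r,c):
    K=np.array(cal['camera_matrix']);R=np.array(cal['R']);t=np.array(cal['t'])
    z=d[int(round(r)),int(round(c))]
    p=np.linalg.inv(K)@np.array([c,r,1])*z
    return R.T@(p-t)
def onplane(cal,r,c,h):
    K=np.array(cal['camera_matrix']);R=np.array(cal['R']);t=np.array(cal['t'])
    v=R.T@(np.linalg.inv(K)@np.array([c,r,1.]));o=-R.T@t
    return o+v*(h-o[2])/v[2]
E
python3 - <<'E'
from h import *
s=robot.observe();print(s)
for n in ['top','scene']:
    im,d=robot.read_camera(n);save(im,n+'1.png');cal=robot.get_calibration(n)
    np.savez('pics/'+n+'1.npz',im=im,d=d,**{k:np.array(v) for k,v in cal.items()})
    for l in (['lid_grip','jar_red','jar_green'] if n=='top' else []):
        for q in robot.tip_of(l,n)[:2]:
            r,c=q['pixel'];print(n,l,q['confidence'],r,c,world(cal,d,r,c),onplane(cal,r,c,.122 if l=='lid_grip' else 0))
E
```

```text
{'time': 0.0, 'qpos': array([ 1.11202536e+00,  3.42757246e-01,  1.52499263e+00, -1.04464532e-05,
        1.27539764e+00, -1.46016380e-01]), 'qvel': array([-1.03946584e-03, -9.77313895e-05,  3.53554484e-04,  1.04565842e-03,
       -9.71837536e-04, -4.03192757e-05]), 'joint_efforts': array([-1.64331424e-03, -4.31237018e+01, -2.44217223e+01,  7.15607777e-02,
        5.60554233e-02, -1.31477846e-04]), 'tool_pos': array([0.16134513, 0.49917625, 0.22603555]), 'tool_rot': array([-3.14005288e+00, -2.16347060e-04,  2.82884095e+00]), 'contact_force': array([ 0.65021763,  0.07106637, -0.1006544 ]), 'torque': array([0.05908902, 0.04457987, 0.0038192 ]), 'opening': 0.0919724655761202}
top lid_grip 0.79 216.9 227.1 [0.46428036 0.1802     0.13228209] [0.46489465 0.18240777 0.122     ]
top jar_red 0.84 217.4 403.0 [ 0.46850874 -0.18901594  0.09881233] [ 0.47465616 -0.20901427  0.        ]
top jar_green 0.57 184.0 304.3 [0.53923875 0.02311917 0.09571857] [0.55265002 0.02623737 0.        ]
```

View pics/top1.png

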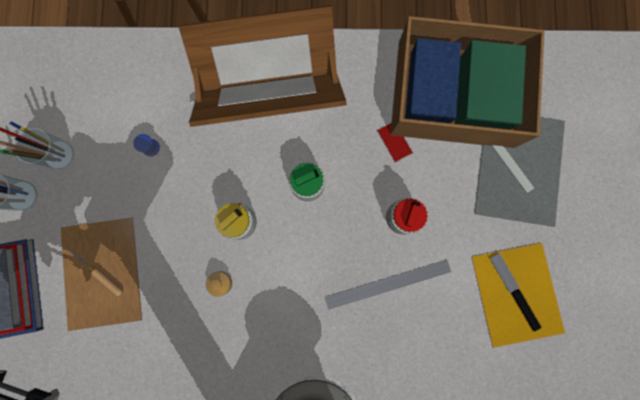

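View pics/scene1.png

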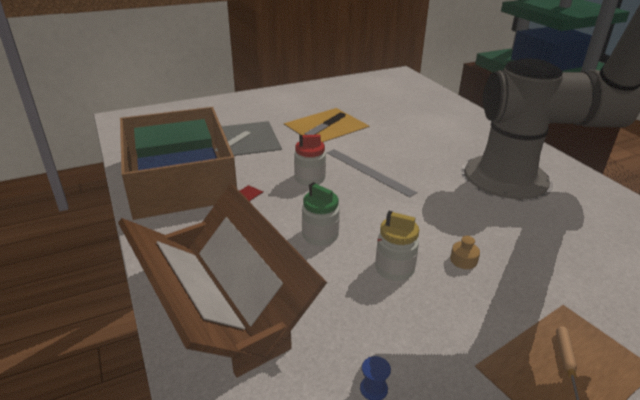

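```bash
python3 - <<'E'
import numpy as np,cv2
z=np.load('pics/top1.npz');im=z['im'];print(z['camera_matrix'],z['R'],z['t'])
c=im[165:265,175:285];cv2.imwrite('pics/crop1.png',cv2.cvtColor(cv2.resize(c,None,fx=6,fy=6,interpolation=cv2.INTER_NEAREST)[:, :],cv2.COLOR_RGB2BGR))
E
```

```text
[[421.82501057   0.         316.95266737]
 [  0.         421.82501057 193.29988641]
 [  0.           0.           1.        ]] [[ 0.00882876 -0.99996047 -0.00105562]
 [-0.9930749  -0.00864428 -0.11716449]
 [ 0.11715073  0.00208273 -0.99311196]] [-0.00896282  0.52676409  0.946033  ]
```

View pics/crop1.png

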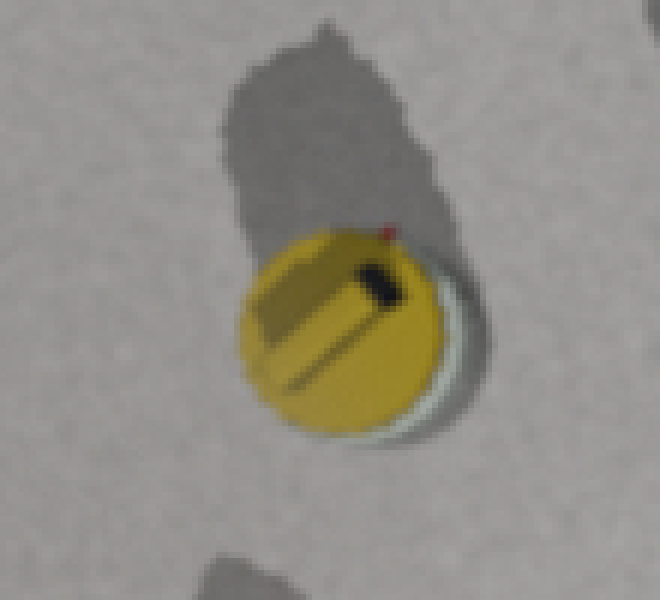

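The yellow jar's lid shows at about pixel (217, 227) in the top view. The bar's black end points up and to the right (world yaw about -54°) and the red mark is at about -20°, so the lid reads roughly 0.5. Next I move above it for a wrist view.

>>> apply_moves(
  plan=[
    {"tx":-0.055,"ty":-0.03,"yaw":0.09,"grip":1},
    {"tx":-0.11,"ty":-0.06,"yaw":0.18,"grip":1},
    {"tx":-0.165,"ty":-0.089,"yaw":0.27,"grip":1},
    {"tx":-0.22,"ty":-0.118,"yaw":0.36,"grip":1},
    {"tx":-0.275,"ty":-0.148,"yaw":0.45,"grip":1},
    {"tx":-0.33,"ty":-0.177,"yaw":0.54,"grip":1},
    {"tx":-0.387,"ty":-0.208,"yaw":0.63,"grip":1},
    {"tx":-0.387,"ty":-0.208,"yaw":0.63,"grip":0.2},
  ],
)

```text
schema error: expected keys tx, ty, tz, yaw, grip
```

```bash
python3 - <<'E'
from h import *
s=robot.observe();print(s['time'],s['tool_pos'],s['tool_rot'],s['qvel'].round(3))
n='wrist'
cal=robot.get_calibration(n);im,d=robot.read_camera(n);save(im,'w1.png')
np.savez('pics/w1.npz',im=im,d=d,**{k:np.array(v) for k,v in cal.items()})
for q in robot.tip_of('lid_grip',n)[:2]:
    r,c=q['pixel'];print(q['confidence'],r,c,world(cal,d,r,c),onplane(cal,r,c,.122))
E
```

```text
0.25 [0.16145192 0.4993773  0.22640524] [-3.14091884e+00 -7.74013756e-05  2.82880170e+00] [-0.    -0.002 -0.002  0.    -0.001 -0.   ]
```

View pics/w1.png

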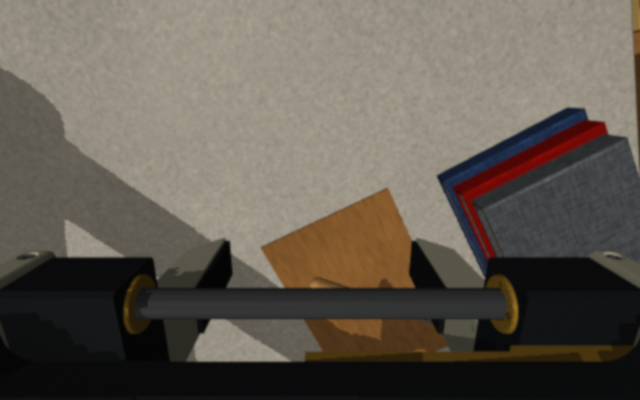

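>>> apply_moves(
  plan=[
    {"tx":-0.053,"ty":-0.03,"tz":0,"yaw":0.08,"grip":1},
    {"tx":-0.107,"ty":-0.06,"tz":0,"yaw":0.16,"grip":1},
    {"tx":-0.16,"ty":-0.09,"tz":0,"yaw":0.24,"grip":1},
    {"tx":-0.214,"ty":-0.12,"tz":0,"yaw":0.32,"grip":1},
    {"tx":-0.267,"ty":-0.15,"tz":0,"yaw":0.4,"grip":1},
    {"tx":-0.32,"ty":-0.18,"tz":0,"yaw":0.48,"grip":1},
    {"tx":-0.374,"ty":-0.21,"tz":0,"yaw":0.56,"grip":1},
    {"tx":-0.427,"ty":-0.237,"tz":0,"yaw":0.63,"grip":0.2},
  ],
)

```text
time: 1.35
tool_pos: [0.4961, 0.1409, 0.2269]
tool_rot: [3.141, 0.0, 2.196]
contact_force: [0.4, 0.7, -0.2]
opening: 0.0857
```

>>> apply_moves(
  plan=[
    {"tx":0,"ty":0,"tz":0,"yaw":0,"grip":0.2},
    {"tx":0,"ty":0,"tz":0,"yaw":0,"grip":0.2},
  ],
)

```text
time: 1.6
tool_pos: [0.4943, 0.1428, 0.2264]
tool_rot: [-3.141, -0.001, 2.199]
contact_force: [0.2, -0.0, -0.1]
opening: 0.0664
```

```bash
python3 - <<'E'
from h import *
s=robot.observe();print(s['time'],s['tool_pos'],s['tool_rot'],s['qvel'].round(3))
n='wrist'
cal=robot.get_calibration(n);im,d=robot.read_camera(n);save(im,'w2.png')
np.savez('pics/w2.npz',im=im,d=d,**{k:np.array(v) for k,v in cal.items()})
for q in robot.tip_of('lid_grip',n)[:2]:
    r,c=q['pixel'];print(q['confidence'],r,c,world(cal,d,r,c),onplane(cal,r,c,.122))
E
```

```text
1.6 [0.49433705 0.14282572 0.2264288 ] [-3.14090038e+00 -9.33103022e-04  2.19870814e+00] [ 0.03  -0.014  0.011  0.001  0.002 -0.002]
0.82 137.4 316.1 [0.46211146 0.18029182 0.12844748] [0.46250503 0.17960165 0.122     ]
```

View pics/w2.png

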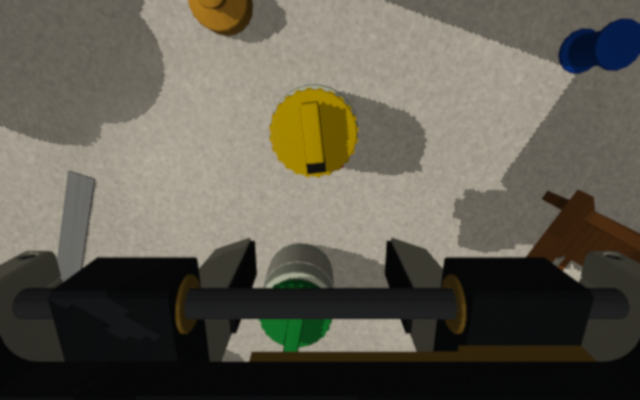

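The lid is at about pixel (135, 313) with the bar nearly along the tool x axis and its black end down. The network's point agrees with the top view to about 3 mm. Now I fit the bar using depth.

```bash
python3 - <<'E'
import numpy as np,cv2
for f,(r0,r1,c0,c1) in {'w2':(70,190,255,375),'top1':(195,245,205,260)}.items():
    z=np.load(f'pics/{f}.npz');d=z['d'];K=z['camera_matrix'];R=z['R'];t=z['t'];im=z['im']
    rr,cc=np.mgrid[r0:r1,c0:c1];dd=d[r0:r1,c0:c1]
    P=np.stack([cc,rr,np.ones_like(rr)],-1)@np.linalg.inv(K).T*dd[...,None]
    W=(P-t)@R
    rgb=im[r0:r1,c0:c1].astype(int)
    b=(W[...,2]>.12)&(W[...,2]<.14)
    p=W[b];print(f,len(p),'bartop z',np.median(p[:,2]))
    rect=cv2.minAreaRect((p[:,:2]*1000).astype(np.float32));print(rect)
    pc=p[:,:2]-p[:,:2].mean(0);v=np.linalg.svd(pc,full_matrices=False)[2][0];print('mean',p.mean(0),'yaw',np.arctan2(v[1],v[0]))
    k=(W[...,2]>.1)&(W[...,2]<.108);print('lid',cv2.minEnclosingCircle((W[k][:,:2]*1000).astype(np.float32)),np.median(W[k][:,2]))
    red=(rgb[...,0]>90)&(rgb[...,1]<60);print('red',W[red].mean(0) if red.any() else None)
    blk=rgb.max(-1)<45; print('blk',blk.sum(), W[blk&b].mean(0) if (blk&b).any() else None)
E
```

```text
w2 1334 bartop z 0.12901648799131862
((460.21612548828125, 178.26675415039062), (14.461051940917969, 52.662906646728516), 42.43963623046875)
mean [0.45990102 0.17891392 0.1289308 ] yaw -0.8360029195245986
lid ((460.1037902832031, 178.49749755859375), 37.01559066772461) 0.10302770157389156
red None
blk 132 [0.47542477 0.16176346 0.1292684 ]
top1 186 bartop z 0.12919373222272842
((459.7348327636719, 178.06996154785156), (14.727608680725098, 52.18142318725586), 42.23127365112305)
mean [0.45977309 0.17750431 0.12903589] yaw 2.292964469517927
lid ((459.8341064453125, 178.6427764892578), 37.0472526550293) 0.1032833926408189
red [0.49731554 0.16690988 0.07682746]
blk 20 [0.47436477 0.1592405  0.12889825]
```

>>> apply_moves(
  plan=[
    {"tx":0.049,"ty":-0.007,"tz":0,"yaw":-0.11,"grip":0},
    {"tx":0.049,"ty":-0.007,"tz":0.03,"yaw":-0.11,"grip":0},
    {"tx":0.049,"ty":-0.007,"tz":0.06,"yaw":-0.11,"grip":0},
    {"tx":0.049,"ty":-0.007,"tz":0.06,"yaw":-0.11,"grip":0},
  ],
)

```text
time: 2.2
tool_pos: [0.4583, 0.179, 0.1655]
tool_rot: [-3.138, -0.002, 2.311]
contact_force: [-0.6, 0.3, 0.1]
opening: 0.0464
```

>>> apply_moves(
  plan=[
    {"tx":-0.001,"ty":0.001,"tz":0.03,"yaw":0,"grip":0},
    {"tx":-0.001,"ty":0.001,"tz":0.056,"yaw":0,"grip":0},
    {"tx":-0.001,"ty":0.001,"tz":0.056,"yaw":0,"grip":0},
  ],
)

```text
time: 2.58
tool_pos: [0.4611, 0.1785, 0.1107]
tool_rot: [-3.14, -0.001, 2.31]
contact_force: [0.7, 0.7, 0.9]
opening: 0.046
```

```bash
python3 - <<'E'
from h import *
s=robot.observe();print(s['time'],s['tool_pos'],s['tool_rot'],s['contact_force'],s['qpos'])
im,d=robot.read_camera('scene');save(im[130:330,280:540].repeat(3,0).repeat(3,1),'s2.png')
E
```

```text
2.575 [0.4611027  0.17849855 0.11068774] [-3.13999243e+00 -1.02898504e-03  2.30977656e+00] [0.69560054 0.69412834 0.85827918] [ 2.14151723e-01  4.18285276e-01  1.76644275e+00  1.08342307e-04
  9.58765066e-01 -5.24891665e-01]
```

View pics/s2.png

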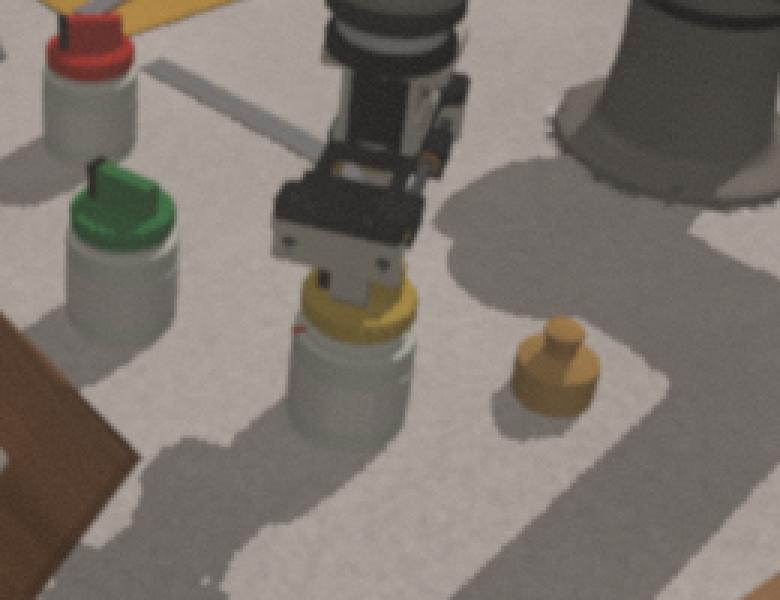

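The open fingers straddle the bar. The wrist reports about 1 N, so nothing is in contact. I close next.

>>> apply_moves(
  plan=[
    {"tx":0,"ty":0,"tz":0,"yaw":0,"grip":-1},
    {"tx":0,"ty":0,"tz":0,"yaw":0,"grip":-1},
    {"tx":0,"ty":0,"tz":0,"yaw":0,"grip":-1},
    {"tx":0,"ty":0,"tz":0,"yaw":0,"grip":-1},
  ],
  force=25,
)

```text
time: 3.12
tool_pos: [0.4617, 0.1779, 0.1109]
tool_rot: [-3.141, 0.0, 2.309]
contact_force: [-0.3, 0.0, 1.2]
opening: 0.0142
```

>>> apply_moves(
  plan=[
    {"tx":0,"ty":0,"tz":0,"yaw":-0.12,"grip":-1},
    {"tx":0,"ty":0,"tz":0,"yaw":-0.24,"grip":-1},
    {"tx":0,"ty":0,"tz":0,"yaw":-0.36,"grip":-1},
    {"tx":0,"ty":0,"tz":0,"yaw":-0.48,"grip":-1},
    {"tx":0,"ty":0,"tz":0,"yaw":-0.6,"grip":-1},
    {"tx":0,"ty":0,"tz":0,"yaw":-0.72,"grip":-1},
    {"tx":0,"ty":0,"tz":0,"yaw":-0.8,"grip":-1},
    {"tx":0,"ty":0,"tz":0,"yaw":-0.8,"grip":-1},
  ],
)

```text
time: 4.12
tool_pos: [0.462, 0.1786, 0.1108]
tool_rot: [3.141, 0.0, 3.108]
contact_force: [0.4, 3.0, -1.2]
opening: 0.0141
```

>>> apply_moves(
  plan=[
    {"tx":0,"ty":0,"tz":0.002,"yaw":0,"grip":-1},
    {"tx":0,"ty":0,"tz":0.004,"yaw":0,"grip":-1},
    {"tx":0,"ty":0,"tz":0.005,"yaw":0,"grip":-1},
    {"tx":0,"ty":0,"tz":0.005,"yaw":0,"grip":-1},
  ],
)

```text
time: 4.62
tool_pos: [0.462, 0.1785, 0.1061]
tool_rot: [3.141, 0.001, 3.108]
contact_force: [-0.9, 5.0, 3.2]
opening: 0.0139
```

```bash
python3 - <<'E'
from h import *
s=robot.observe();print(s['time'],s['tool_pos'],s['tool_rot'],s['contact_force'],s['torque'],s['qpos'])
im,d=robot.read_camera('scene');save(im[130:330,280:540].repeat(3,0).repeat(3,1),'s3.png')
E
```

```text
4.625 [0.46200565 0.1785496  0.10609101] [3.14073185e+00 6.38634432e-04 3.10816523e+00] [-0.94464287  4.99528908  3.22988448] [1.02662381 0.1269703  0.00824721] [ 2.13478092e-01  4.24705953e-01  1.77160584e+00  8.37608814e-04
  9.44451382e-01 -1.32438180e+00]
```

View pics/s3.png

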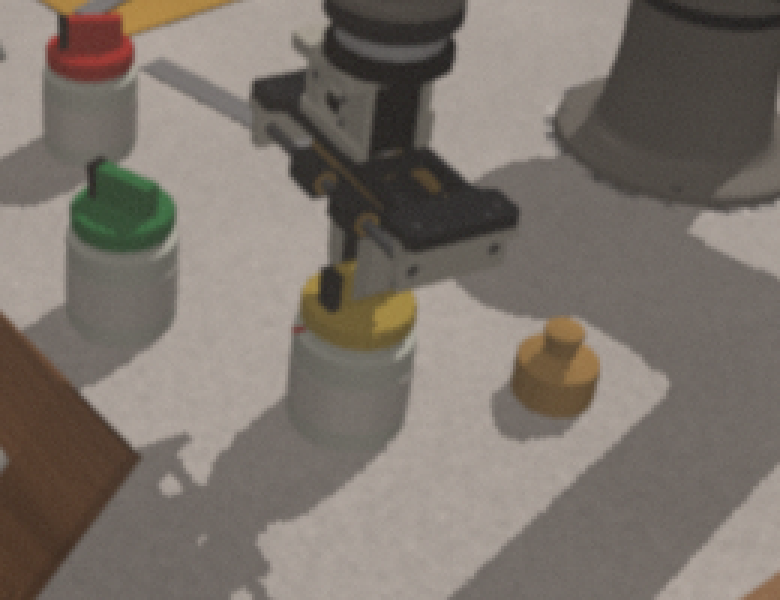

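>>> apply_moves(
  plan=[
    {"tx":0,"ty":0,"tz":0,"yaw":0,"grip":0},
    {"tx":0,"ty":0,"tz":0,"yaw":0,"grip":0},
    {"tx":0,"ty":0,"tz":0,"yaw":0,"grip":0},
    {"tx":0,"ty":0,"tz":-0.05,"yaw":0,"grip":0},
    {"tx":0,"ty":0,"tz":-0.1,"yaw":0,"grip":0},
    {"tx":-0.05,"ty":0,"tz":-0.12,"yaw":0,"grip":0},
    {"tx":-0.05,"ty":0,"tz":-0.12,"yaw":0,"grip":0},
    {"tx":-0.05,"ty":0,"tz":-0.12,"yaw":0,"grip":0},
  ],
)

```text
time: 5.68
tool_pos: [0.5109, 0.1762, 0.2247]
tool_rot: [-3.141, -0.002, 3.108]
contact_force: [0.3, 0.1, -0.7]
opening: 0.046
```

```bash
cat > fit.py <<'E'
from h import *
import sys
def fit(f):
    s=robot.observe();print(s['time'],s['tool_pos'],s['tool_rot'],s['contact_force'])
    cal=robot.get_calibration('wrist');im,d=robot.read_camera('wrist');save(im,f+'.png')
    K,R,t=[np.array(cal[k]) for k in ('camera_matrix','R','t')]
    rr,cc=np.mgrid[0:400,0:640]
    W=(np.stack([cc,rr,np.ones_like(rr)],-1)@np.linalg.inv(K).T*d[...,None]-t)@R
    near=(np.hypot(W[...,0]-.46,W[...,1]-.1783)<.045)&(d>0)
    b=near&(W[...,2]>.115)&(W[...,2]<.14)
    p=W[b];print('bar',len(p),np.median(p[:,2]),cv2.minAreaRect((p[:,:2]*1000).astype(np.float32)))
    pc=p[:,:2]-p[:,:2].mean(0);v=np.linalg.svd(pc,full_matrices=False)[2][0];print('yaw',np.arctan2(v[1],v[0]))
    k=near&(W[...,2]>.09)&(W[...,2]<.108);print('lid',cv2.minEnclosingCircle((W[k][:,:2]*1000).astype(np.float32)),np.median(W[k][:,2]))
    i=im.astype(int);red=near&(i[...,0]>90)&(i[...,1]<60);print('red',red.sum(),W[red].mean(0) if red.any() else None)
    tb=(W[...,2]<.02)&(W[...,2]>-.02)&(d>0);print('table z',np.median(W[tb][:,2]))
fit(sys.argv[1])
E
python3 fit.py w3
```

```text
5.675 [0.51090051 0.17621361 0.22469516] [-3.14106461e+00 -2.38536687e-03  3.10845460e+00] [ 0.31584303  0.11319073 -0.68079661]
bar 1305 0.12448948007503849 ((460.2514953613281, 178.52830505371094), (13.940323829650879, 52.26663589477539), 88.51952362060547)
yaw -0.03474627362705753
lid ((459.89739990234375, 178.40170288085938), 37.117286682128906) 0.09848705276663176
red 0 None
table z 2.7712507653756117e-05
```

View pics/w3.png

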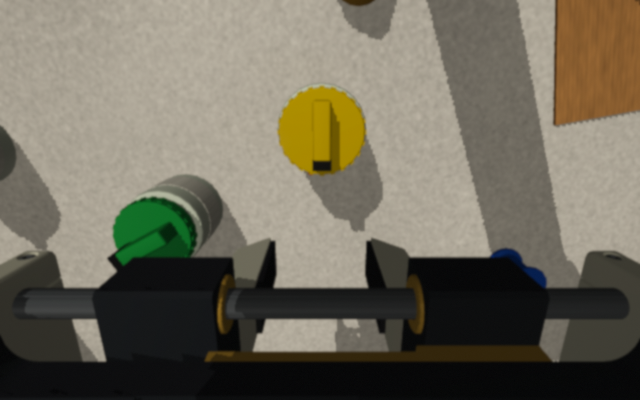

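The lid dropped: the bar top went from 129.0 to 124.5 mm, so lid_grip is at about 117.4 mm. Bar yaw is -0.035, which puts the joint at about -0.27. I re-grip and wind forward.

>>> apply_moves(
  plan=[
    {"tx":0.051,"ty":0.001,"tz":0.0,"yaw":0,"grip":0},
    {"tx":0.051,"ty":0.001,"tz":0.04,"yaw":0,"grip":0},
    {"tx":0.051,"ty":0.001,"tz":0.06,"yaw":0,"grip":0},
    {"tx":0.051,"ty":0.001,"tz":0.06,"yaw":0,"grip":0},
  ],
)

```text
time: 6.22
tool_pos: [0.4588, 0.1789, 0.1641]
tool_rot: [-3.14, -0.005, 3.109]
contact_force: [-0.0, -0.4, -0.1]
opening: 0.046
```

>>> apply_moves(
  plan=[
    {"tx":0,"ty":0,"tz":0.04,"yaw":0,"grip":0},
    {"tx":0,"ty":0,"tz":0.06,"yaw":0,"grip":0},
    {"tx":0,"ty":0,"tz":0.06,"yaw":0,"grip":0},
    {"tx":0,"ty":0,"tz":0.06,"yaw":0,"grip":-1},
    {"tx":0,"ty":0,"tz":0.06,"yaw":0,"grip":-1},
    {"tx":0,"ty":0,"tz":0.06,"yaw":0,"grip":-1},
    {"tx":0,"ty":0,"tz":0.06,"yaw":0,"grip":-1},
  ],
)

```text
time: 7.1
tool_pos: [0.4611, 0.1788, 0.1061]
tool_rot: [-3.141, 0.001, 3.109]
contact_force: [0.5, -1.4, 2.0]
opening: 0.0138
```

>>> apply_moves(
  plan=[
    {"tx":0,"ty":0,"tz":0.0002,"yaw":0.12,"grip":-1},
    {"tx":0,"ty":0,"tz":0.0005,"yaw":0.24,"grip":-1},
    {"tx":0,"ty":0,"tz":0.0007,"yaw":0.36,"grip":-1},
    {"tx":0,"ty":0,"tz":0.0009,"yaw":0.48,"grip":-1},
    {"tx":0,"ty":0,"tz":0.0012,"yaw":0.6,"grip":-1},
    {"tx":0,"ty":0,"tz":0.0014,"yaw":0.72,"grip":-1},
    {"tx":0,"ty":0,"tz":0.0017,"yaw":0.86,"grip":-1},
    {"tx":0,"ty":0,"tz":0.0019,"yaw":1.0,"grip":-1},
  ],
)

```text
time: 8.1
tool_pos: [0.4611, 0.1787, 0.1041]
tool_rot: [3.141, 0.001, 2.105]
contact_force: [0.1, -3.9, 1.2]
opening: 0.0136
```

>>> apply_moves(
  plan=[
    {"tx":0,"ty":0,"tz":0.0002,"yaw":0.1,"grip":-1},
    {"tx":0,"ty":0,"tz":0.0004,"yaw":0.2,"grip":-1},
    {"tx":0,"ty":0,"tz":0.0006,"yaw":0.3,"grip":-1},
    {"tx":0,"ty":0,"tz":0.0006,"yaw":0.35,"grip":-1},
    {"tx":0,"ty":0,"tz":0.0006,"yaw":0.35,"grip":-1},
  ],
)

```text
time: 8.72
tool_pos: [0.4611, 0.1787, 0.1034]
tool_rot: [3.141, 0.001, 1.759]
contact_force: [-0.4, -3.9, 1.3]
opening: 0.0137
```

```bash
python3 - <<'E'
from h import *
s=robot.observe();print(s)
E
```

```text
{'time': 8.725, 'qpos': array([ 2.15099567e-01,  4.27604385e-01,  1.77600459e+00, -9.23486781e-04,
        9.37712414e-01,  2.71330512e-02]), 'qvel': array([-0.00041566, -0.00101167, -0.00029038, -0.00034115, -0.00143693,
       -0.01982766]), 'joint_efforts': array([  1.8836765 , -41.73147082, -19.40947831,   1.02978688,
        -0.16278415,   0.19530365]), 'tool_pos': array([0.46108335, 0.17869703, 0.10344451]), 'tool_rot': array([3.14130149e+00, 7.37041448e-04, 1.75930900e+00]), 'contact_force': array([-0.40808071, -3.8840122 ,  1.3470749 ]), 'torque': array([-0.81023074, -0.08990779, -0.041457  ]), 'opening': 0.013743470943201528}
```

>>> apply_moves(
  plan=[
    {"tx":0,"ty":0,"tz":0,"yaw":0.05,"grip":-1},
    {"tx":0,"ty":0,"tz":0,"yaw":0.08,"grip":-1},
    {"tx":0,"ty":0,"tz":0,"yaw":0.08,"grip":-1},
  ],
)

```text
time: 9.1
tool_pos: [0.461, 0.1788, 0.1033]
tool_rot: [3.141, 0.001, 1.68]
contact_force: [0.4, -4.3, 2.3]
opening: 0.0142
```

```bash
python3 - <<'E'
from h import *
s=robot.observe();print(s['tool_rot'],s['torque'],s['joint_efforts'][5],s['contact_force'])
E
```

```text
[3.14133634e+00 7.32298723e-04 1.68046930e+00] [-1.05643847 -0.10671222  0.63881159] 0.7588279992341995 [ 0.40162162 -4.34914732  2.26446656]
```

The wrist torque rose to 0.64 N m against about 0.06 N m before, so the stop has been reached. I release, lift and check.

>>> apply_moves(
  plan=[
    {"tx":0,"ty":0,"tz":0,"yaw":-0.05,"grip":0},
    {"tx":0,"ty":0,"tz":0,"yaw":-0.05,"grip":0},
    {"tx":0,"ty":0,"tz":0,"yaw":-0.05,"grip":0},
    {"tx":0,"ty":0,"tz":-0.05,"yaw":-0.05,"grip":0},
    {"tx":0,"ty":0,"tz":-0.1,"yaw":-0.05,"grip":0},
    {"tx":-0.05,"ty":0,"tz":-0.12,"yaw":-0.05,"grip":0},
    {"tx":-0.05,"ty":0,"tz":-0.12,"yaw":-0.05,"grip":0},
    {"tx":-0.05,"ty":0,"tz":-0.12,"yaw":-0.05,"grip":0},
  ],
)

```text
time: 10.1
tool_pos: [0.4659, 0.1297, 0.2227]
tool_rot: [-3.141, -0.001, 1.728]
contact_force: [0.5, -0.3, -0.7]
opening: 0.0458
```

```bash
python3 fit.py w4; python3 - <<'E'
from h import *
im,d=robot.read_camera('top');save(im,'top2.png')
im,d=robot.read_camera('scene');save(im[130:330,280:540].repeat(3,0).repeat(3,1),'s4.png')
E
```

```text
10.1 [0.46587105 0.12971832 0.22270916] [-3.14072436e+00 -8.21061467e-04  1.72760951e+00] [ 0.50364162 -0.30524245 -0.69584253]
bar 1304 0.12197111788754761 ((460.34564208984375, 178.1282501220703), (14.085531234741211, 52.65187454223633), 10.575352668762207)
yaw -1.3946958149035644
lid ((460.43927001953125, 178.49696350097656), 37.14076614379883) 0.09600429666721948
red 5 [0.49905321 0.16723259 0.07622197]
table z 1.948277899642776e-06
```

View pics/w4.png

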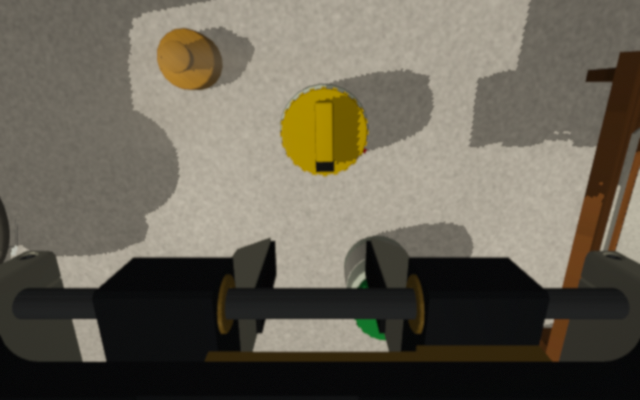

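View pics/s4.png

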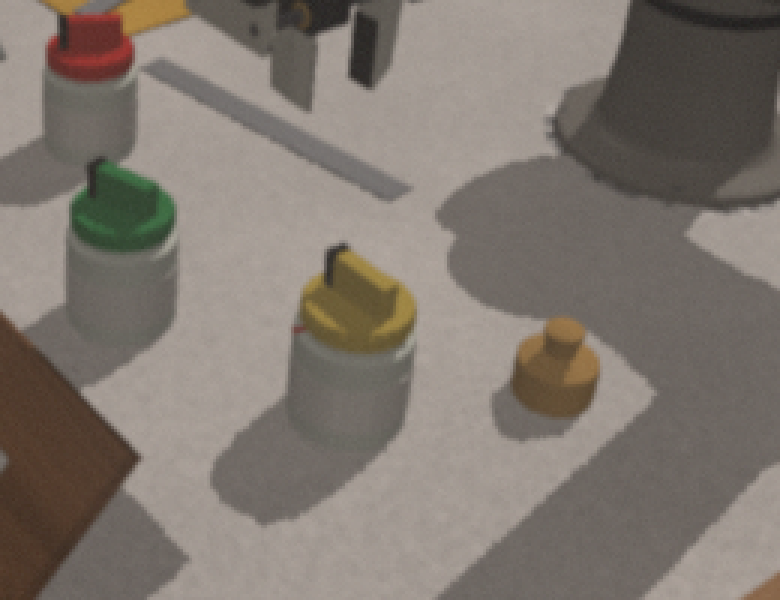

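Bar yaw is -1.395 and the mark is at -0.28 to -0.30, so the joint is at about 1.1. The grip point is at about 115 mm. The wrist view shows the red mark at (150, 364) and the gripper clear of the lid. In the scene view the red and green jars stand where they were.

```bash
python3 - <<'E'
from h import *
print(robot.hand_in())
E
```

```text
the job is handed in; nothing more can be done
None
```

The yellow lid is fully home, and I handed the job in at about 10 s of the 40 s allowed. The hand-in gives no verdict, so the results below are from my own measurements.

- **Drop:** I gripped the bar with 25 N, turned the lid back 0.80 rad and pushed lightly down. Before any forward turning I let go and measured it with the wrist camera: lid_grip at about 117.4 mm, joint at about -0.27 rad.
- **Home:** I gripped it again and wound it forward until the torque rose from about 0.04 to 0.64 N m, which is the stop. After release, the bar yaw of -1.395 against the red mark puts the joint at about 1.1 rad, with lid_grip at about 115 mm.
- **Clearance:** The gripper is open, about 5 cm to the side of the lid and about 10 cm above it, touching nothing.
- **Other jars:** The red and green jars look unmoved in the last scene picture. I compared them by eye and did not measure their positions again.

The joint values come from the red mark's position, good to about 0.05 rad, but the stop torque and the height agree with them. The first network readings for lid_grip were 2–6 mm off the depth fit, so I worked from the depth fit. No check failed.

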